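# Slide carrier to the scribed line

### The arm

A 7-joint arm with a two-finger parallel gripper is mounted at the origin on the work surface. World frame = base frame: x ahead of the robot, y to its left, z up, the work surface at z = 0. Lengths are in m, angles in rad, forces in N, time in s.
With the tool pointing down it reaches from about 0.4 to 0.85 m from the base axis. Payload 10.4 kg.
Tool frame: the origin (TCP) lies midway between the tips of the shut fingers; the grasp point (between the pads) lies 19 mm behind it; z points along the fingers, y is the line along which they close (so a half turn about z gives the same grasp; the last joint's range is limited). The gripper opens to 87 mm and grips with 3 to 60 N. Pads are 19 mm wide; open, the fingers measure 117 mm over their backs; the gripper's body (75 mm by 190 mm) begins 51 mm behind the grasp point.
Start: joints at [1.189, 0.332, -0.065, 1.46, 0.022, 1.35, -0.088], TCP at [0.219, -0.585, 0.223] pointing down, gripper open.
Joint ranges: [-2.6, 2.6], [-0.5, 2.12], [-1.47, 1.34], [0.16, 2.42], [-1.27, 4.41], [0.06, 2.06], [-2.6, 2.6]. Speed limits (rad/s): [2.22, 2.22, 2.79, 2.79, 3.14, 3.14, 3.14].

### API

Orientations are given as a unit quaternion [x, y, z, w].
In Python, from bench import r gives the robot as it stands.
- The arm moves only by the tool move_arm, never from a script. Its argument "targets" is a list of rows, each a list of 3 entries, a list of its own where there are three numbers: the shift along the tool's x, y, z in cm, then the turn, a rotation vector about the tool's x, y, z in rad, then the opening in per cent of the stroke, from 0 (shut) to 100 (fully open). In form: [[[x, y, z], [wx, wy, wz], gripper], ...]. A call has 1 to 20 rows; each row shifts and turns the commanded pose from where the row before left it, along the tool's axes as they then stand; what a row does not reach is not made up. A row lasts 1/8 s, in which the tool goes at most 62.5 mm and 10.7 degrees, less where a joint would pass 70% of its speed; a pose out of reach is approached as far as the arm can. A call with a gripper value outside its range is refused whole. The fingers move at their own pace and stop on an object; "grip_force" is the grip in N (left out, the last holds). Time passes only in rows, so rows that do not move let the fingers close. It gives the time, the measured TCP pose, the force, the opening and the grip force at its end, in the units of the state.
- r.read_state(): the state, without advancing time (a new reading comes with each control period).
- r.camera(name): name is "side" or "top" or "wrist"; returns a dict with "image" (420x560x3 uint8, blue, green, red), "vertical_fov" (degrees; the focal length in pixels is half the picture's height over the tangent of half this angle, whatever the lens; pixels are square), "cx", "cy" (the principal point, pixels), "cam_to_world" (4x4, takes a point from camera to world coordinates). Camera axes: x right, y down, z forward; pixel columns grow to the right and rows downward; lengths in m; the calibration is good to about 2 mm. A picture is of the moment at which its call begins. There is no depth.
- r.close_job(): hands the job in; it is judged then, once.
The state is a dict: "time": time; "joint_positions": joint angles; "joint_vel": joint speeds; "joint_torque": joint torques, N m; "ee_pos": TCP position; "eef_rot": TCP orientation; "ft_force": force on the tool from outside, world axes, zero at the start; "torque": the same for the moment, N m; "width": finger opening in m; "grip_force": force on a finger pad.
Only numpy, scipy, OpenCV 4.12 (cv2) and the standard library are available. Lean on these libraries where they do the work, as an engineer would, in place of code of your own. Each camera call takes 0.05 s, during which the arm holds its last target. There are 200 camera calls.

### The job

Push the slide carrier flat along the deck of the inspection stage, without lifting it, until its leading edge meets the scribed line and runs along it; there is no stop, and it must not run past. Then push it straight sideways, keeping the edge on the line, until its side lies flush on the steel guide strip, and press it home there with a steady push of about 12 N for half a second, without bearing down on it; never use more than 18 N on the carrier or the strip. Leave everything else where it is and let go.

Things in the scene. Friction and masses are not known exactly. Their poses are not given: they have to be found in the camera images.
- stage: fixed inspection stage: a dark steel deck plate, 200 mm (x) by 370 mm (y), its top 20 mm above the table. Origin on the table under the deck's centre. Its +x points across the deck to the rail (on the side far from the robot), its +y along the rail, from the carrier's start towards the scribed line (to the robot's left, within 0.3 rad)
- rail: fixed rail, 360 mm long (y), 14 mm wide, 24 mm high; origin at the foot of its -x face, mid-length, on the deck; axes as the stage. On two pins before that face it carries a steel guide strip, 360 mm long, its top 20 mm over the deck, parallel and locked: its guiding face stands 10 to 30 mm from the rail's face. That setting differs each time and is not measured: find it by feel
- line (a point): the scribed line: a thin white line (2 mm wide, flat) straight across the deck, square to the rail, 60 mm in +y from the deck's middle. The point is where the line meets the rail's -x face, at deck height; axes as the stage. With the carrier's leading edge on the line its centre is at y = -55 mm from here; flush on the strip, at x = -55 to -75 mm, by the strip's setting
- carrier_center (a point): centre, half-way up, of the loose slide carrier: an aluminium block 90 (x, across the rail) by 110 (y, along it) by 22 mm high, four glass slides on top, 0.25 to 0.46 kg, sliding on the deck with friction of 1 to 3.5 N, more if borne down on. Its +x side is to meet the strip, its +y side is the leading edge. Starts 10 to 55 mm off the strip, askew up to 9 degrees, 45 to 90 mm short of the line
- jar: small lidded specimen jar, 38 mm across, 55 mm high, standing on the deck past the line; to be left alone
- mug: white mug, 95 mm high; to be left alone
- slidebox: closed slide box, 90 x 180 x 35 mm; to be left alone
- marker: marker pen, 135 mm long; to be left alone
- mouse: computer mouse, 105 x 60 x 32 mm; to be left alone
- oil: small oil bottle, 32 mm across, 70 mm high; to be left alone
- tissues: tissue box, 120 x 220 x 75 mm; to be left alone
Mind the look-alikes: they are no part of the job. What is meant by the part that bears carrier_center is not yellow, and is the smaller of those in its own colour.

How it is judged:
On the way:
1. with its leading edge within 2.5 mm of the line and square to the rail (within 0.03 rad), the carrier is pressed on the guide strip with more than 5 N (x of carrier_center in the frame of line above -0.0775 m and angle between the y axis of carrier_center and the y axis of line, either way round below 0.03 rad and y of carrier_center in the frame of line between -0.0575 and -0.0525 m and contact force between carrier and rail above 5 N), for 0.25 s.
At the end, for the whole second after the job is handed in: the carrier rests flat and still on the deck at the guide strip, square to the rail within 0.03 rad, its leading edge within 2.5 mm of the scribed line (x of carrier_center in the frame of line above -0.0775 m and angle between the y axis of carrier_center and the y axis of line, either way round below 0.03 rad and y of carrier_center in the frame of line between -0.0575 and -0.0525 m and angle between carrier_center's own z axis and vertical below 0.05 rad and linear speed of carrier below 0.01 m/s); the robot touches nothing.
It fails at once if the carrier presses on the guide strip with more than 18 N (contact force between carrier and rail above 18 N).
It fails at once if the fingers press on the carrier with more than 18 N (contact force between the fingers and carrier above 18 N).
It fails at once if the leading edge runs more than 6 mm past the line (y of carrier_center in the frame of line above -0.049 m).
It fails at once if the carrier is lifted or tipped (centre over 8 mm above where it lies on the deck, or tilted over 0.12 rad) (z of carrier_center in the frame of line above 0.019 m or angle between carrier_center's own z axis and vertical above 0.12 rad).
It fails at once if another thing is moved by more than 15 mm (distance of any of jar, mug, slidebox, marker, mouse, oil, tissues from where it was at the start of the episode above 0.015 m).
It also fails if it takes over 72 s, if anything falls off the work surface, if the arm or the gripper's body presses on something with over 40 N, if the wrist force passes 120 N, or if a joint passes its speed limit or range.

## Working session

There is one attempt and no reset: what is moved stays moved. The work goes in short steps, Python scripts to look and compute and a tool call to move; the robot and the scene stay as the last step left them, time stands still between calls to the robot, and variables do not carry over. Pictures are saved under pics/ and viewed, at most 10 in all, crops included, and the job is handed in when it is done.

Besides the shell and the picture viewer there is one more tool, called as name([rows], argument=value, ...), one row to a line, values as JSON. move_arm: Moves the arm, as the interface text tells. Its arguments: {"type":"object","properties":{"targets":{"type":"array"},"grip_force":{"type":"number"}},"required":["targets"]}

```bash
ls; mkdir -p pics
python3 - <<'E'
from bench import r
import cv2,numpy as np
s=r.read_state(); print({k:np.round(v,3).tolist() for k,v in s.items()})
for n in("top","side"):
    c=r.camera(n); cv2.imwrite(f"pics/{n}0.png",c["image"]); print(n,c["vertical_fov"],c["cx"],c["cy"],np.round(c["cam_to_world"],4).tolist())
E
```

```text
pics
{'time': 0.0, 'joint_positions': [1.189, 0.333, -0.065, 1.461, 0.022, 1.35, -0.088], 'joint_vel': [-0.001, -0.001, 0.001, 0.0, -0.0, -0.002, -0.0], 'joint_torque': [-0.001, -62.325, 0.024, -38.989, -0.062, 0.04, 0.0], 'ee_pos': [0.219, -0.585, 0.222], 'eef_rot': [0.984, 0.178, -0.0, -0.001], 'ft_force': [-0.505, -0.105, 0.491], 'torque': [-0.013, -0.001, -0.011], 'grip_force': 0.0, 'width': 0.087}
top 55.59922795734626 289.7387193902033 210.29495056893705 [[-0.008, -0.9843, 0.1765, 0.3251], [-0.9999, 0.0094, 0.0072, -0.0406], [-0.0087, -0.1764, -0.9843, 1.1839], [0.0, 0.0, 0.0, 1.0]]
side 43.371074158440166 280.28253527945037 214.42838846597476 [[-0.6811, -0.3961, 0.6158, -0.3557], [-0.7318, 0.34, -0.5907, 0.8353], [0.0246, -0.8529, -0.5214, 0.827], [0.0, 0.0, 0.0, 1.0]]
```

View pics/top0.png

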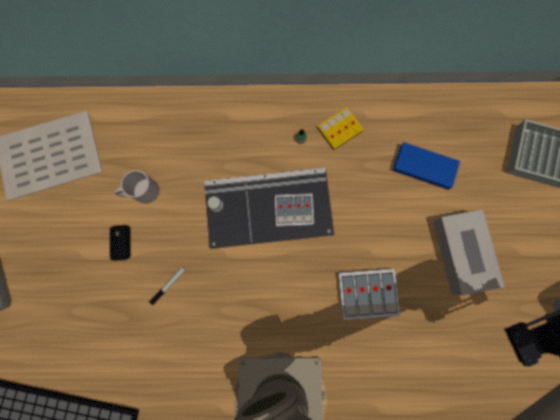

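View pics/side0.png

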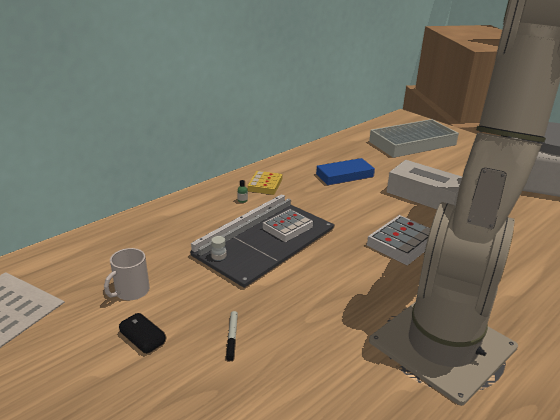

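Carrier candidates in the top view are yellow (340,128), a large silver one off the stage (369,294), and a small silver one on the deck (295,210). The deck one fits: it isn't yellow and is the smaller of the two silver ones. I'll confirm that in a crop.

```bash
cat > h.py <<'E'
from bench import r
import cv2,numpy as np
from scipy.spatial.transform import Rotation as R
def ray(c,px,z):
    "pixels -> world points on plane z"
    px=np.atleast_2d(px).astype(float); T=c["cam_to_world"]; f=c["image"].shape[0]/2/np.tan(np.radians(c["vertical_fov"])/2)
    d=np.c_[(px[:,0]-c["cx"])/f,(px[:,1]-c["cy"])/f,np.ones(len(px))]@T[:3,:3].T
    return T[:3,3]+d*((z-T[2,3])/d[:,2])[:,None]
def proj(c,P):
    T=c["cam_to_world"]; f=c["image"].shape[0]/2/np.tan(np.radians(c["vertical_fov"])/2)
    q=(np.atleast_2d(P)-T[:3,3])@T[:3,:3]; return np.c_[q[:,0]/q[:,2]*f+c["cx"],q[:,1]/q[:,2]*f+c["cy"]]
E
python3 - <<'E'
from h import *
c=r.camera("top"); im=c["image"]
cv2.imwrite("pics/crop1.png",cv2.resize(im[155:260,195:345],None,fx=5,fy=5,interpolation=cv2.INTER_CUBIC))
print(ray(c,[[207,246],[332,236],[247,190],[251,243]],.02)[:,:2].round(3).tolist())
print(ray(c,[[295,210],[276,196],[313,195],[276,224],[313,224]],.042)[:,:2].round(3).tolist(), ray(c,[[369,294]],.03)[:,:2].round(3))
cv2.imwrite("pics/w0.png",r.camera("wrist")["image"])
w=r.camera("wrist");s=r.read_state();Rt=R.from_quat(s["eef_rot"]).as_matrix();T=w["cam_to_world"];print("cam in tool",(Rt.T@T[:3,:3]).round(3).tolist(),(Rt.T@(T[:3,3]-s["ee_pos"])).round(3),w["vertical_fov"],Rt.round(3).tolist())
E
```

```text
[[0.43, 0.211], [0.456, -0.155], [0.597, 0.096], [0.438, 0.082]]
[[0.531, -0.048], [0.573, 0.008], [0.575, -0.101], [0.49, 0.008], [0.489, -0.099]] [[ 0.289 -0.255]]
cam in tool [[-0.0, -0.966, -0.257], [1.0, -0.0, -0.0], [0.0, -0.257, 0.966]] [ 0.07  -0.001 -0.162] 58.88962062030782 [[0.936, 0.351, -0.0], [0.351, -0.936, 0.001], [-0.0, -0.001, -1.0]]
```

View pics/crop1.png

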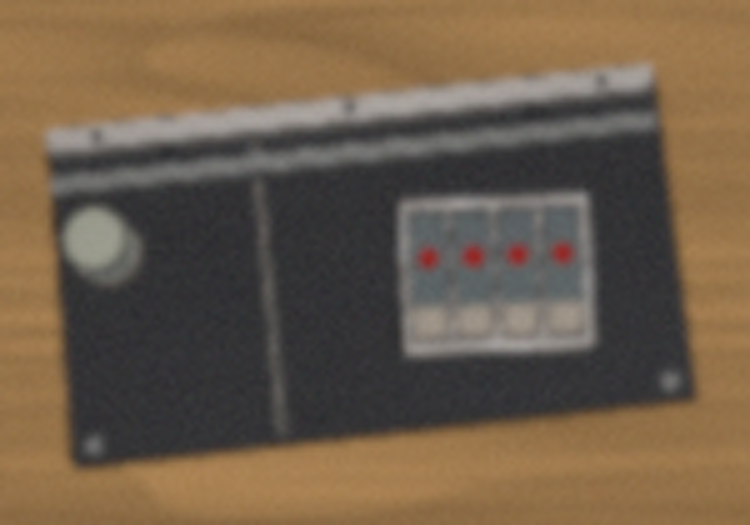

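The crop shows a silver carrier with four slides at (295,210) on the deck, with the white line at px (247,191)–(252,241) and the jar past it at (214,203). That is the part meant. Next I go above it for a closer look.

move_arm([
  [[0,0,0],[0,0,-0.16],60],
  [[0,0,0],[0,0,-0.16],60],
  [[0,0,0],[0,0,-0.16],60],
  [[0,0,0],[0,0,-0.16],60],
  [[0,0,0],[0,0,-0.16],60],
  [[0,0,0],[0,0,-0.16],60],
  [[0,0,0],[0,0,-0.16],60],
  [[0,0,0],[0,0,-0.16],60],
])

```text
time: 1.25
ee_pos: [0.2194, -0.5851, 0.2224]
eef_rot: [0.681, 0.733, 0.0, -0.0]
ft_force: [0.4, -0.2, -0.3]
width: 0.0523
grip_force: 0.0
```

move_arm([
  [[3.8,2.5,0.1],[0,0,0],60],
  [[3.8,2.5,0.1],[0,0,0],60],
  [[3.8,2.5,0.1],[0,0,0],60],
  [[3.8,2.5,0.1],[0,0,0],60],
  [[3.8,2.5,0.1],[0,0,0],60],
  [[3.8,2.5,0.1],[0,0,0],60],
  [[3.8,2.5,0.1],[0,0,0],60],
  [[3.8,2.5,0.1],[0,0,0],60],
  [[3.8,2.5,0.1],[0,0,0],60],
  [[3.8,2.5,0.1],[0,0,0],60],
  [[3.8,2.5,0.1],[0,0,0],60],
  [[3.8,2.5,0.1],[0,0,0],60],
  [[3.8,2.5,0.1],[0,0,0],60],
  [[3.8,2.5,0.1],[0,0,0],60],
  [[0,0,0],[0,0,0],60],
  [[0,0,0],[0,0,0],60],
])

```text
time: 3.25
ee_pos: [0.5323, -0.0311, 0.2083]
eef_rot: [0.683, 0.731, -0.0, -0.0]
ft_force: [-0.5, -1.1, -0.7]
width: 0.0523
grip_force: 0.0
```

Run:
```python
from h import *
c=r.camera("wrist"); cv2.imwrite("pics/w1.png",c["image"]); np.savez("w1.npz",**c)
s=r.read_state();print(s["ee_pos"],R.from_quat(s["eef_rot"]).as_matrix().round(3).tolist(),s["ft_force"],s["width"])
```

```text
[ 0.53222074 -0.03174352  0.20840993] [[-0.067, 0.998, -0.0], [0.998, 0.067, -0.001], [-0.001, -0.0, -1.0]] [ 0.34975089 -1.10771228  0.6016894 ] 0.05208510936852021
```

View pics/w1.png

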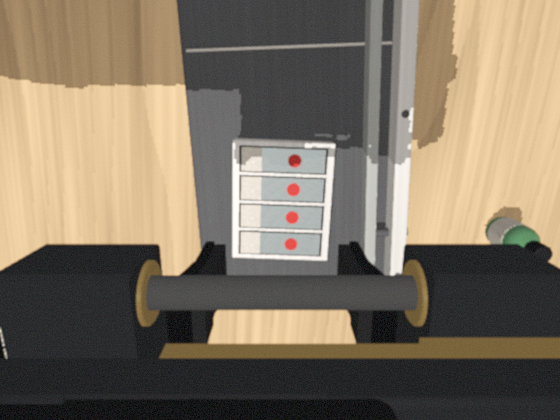

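The wrist view shows the line at rows 43–50 (columns 187–385), the carrier with corners near (236,141), (333,143), (327,262) and (234,259), the strip at column ~372 and the rail at ~400.

```bash
cat > meas.py <<'E'
from h import *
def line(c,x0,x1,ya,yb):
    "scribed line: world fit; rows searched between interpolated ya,yb +-8"
    g=cv2.cvtColor(c["image"],cv2.COLOR_BGR2GRAY).astype(float); P=[]
    for x in range(x0,x1):
        m=ya+(yb-ya)*(x-x0)/(x1-x0); rr=np.arange(int(m)-7,int(m)+8); w=g[rr,x]-np.median(g[rr,x])-15; w[w<0]=0
        if w.sum()>10: P.append((x,(w*rr).sum()/w.sum()))
    W=ray(c,P,.02)[:,:2]; vx,vy,px,py=cv2.fitLine(W.astype(np.float32),cv2.DIST_HUBER,0,1e-4,1e-4).ravel()
    if vx<0: vx,vy=-vx,-vy
    return np.array([px,py]),np.arctan2(vy,vx)
def seg(c,pts,z):
    W=ray(c,pts,z)[:,:2]; return W
E
python3 - <<'E'
from meas import *
c=dict(np.load("w1.npz"))
p,a=line(c,190,362,49.5,44.3); print("line pt",p,"yaw",a)
ex=np.array([np.cos(a),np.sin(a)]);ey=np.array([-ex[1],ex[0]])
S=lambda W:np.c_[(W-p)@ex,(W-p)@ey]*1000
hsv=cv2.cvtColor(c["image"],cv2.COLOR_BGR2GRAY)
m=np.zeros_like(hsv);m[130:275,226:342]=(hsv[130:275,226:342]>95)*255
m=cv2.morphologyEx(m,cv2.MORPH_OPEN,np.ones((3,3)))
k=max(cv2.findContours(m,0,1)[0],key=cv2.contourArea)[:,0]
h=cv2.convexHull(k)[:,0]
q=ray(c,h,.042)[:,:2]; print("rect",cv2.minAreaRect((S(q)).astype(np.float32)), cv2.boxPoints(cv2.minAreaRect(S(q).astype(np.float32))).round(1).tolist())
pts=[[236,141],[333,143],[327,262],[234,259]]
print("eye",S(ray(c,pts,.042)[:,:2]).round(1).tolist())
print("rail/strip",S(ray(c,[[393,20],[389,260]],.044)[:,:2]).round(1).tolist(),S(ray(c,[[366,20],[364,260]],.040)[:,:2]).round(1).tolist())
cv2.imwrite("pics/w1c.png",cv2.resize(c["image"][0:280,180:430],None,fx=2.1,fy=2.1,interpolation=cv2.INTER_CUBIC))
E
```

```text
line pt [0.5184347  0.09113304] yaw 0.103374705
rect ((3.518878936767578, -139.86892700195312), (135.90945434570312, 107.74038696289062), 85.76116943359375) [[-55.20000076293945, -203.6999969482422], [52.20000076293945, -211.60000610351562], [62.29999923706055, -76.0999984741211], [-45.20000076293945, -68.0999984741211]]
eye [[-37.2, -78.2], [47.4, -83.0], [41.7, -194.8], [-46.5, -188.6]]
rail/strip [[95.1, 13.0], [99.9, -194.0]] [[74.3, 14.5], [77.2, -194.8]]
```

View pics/w1c.png

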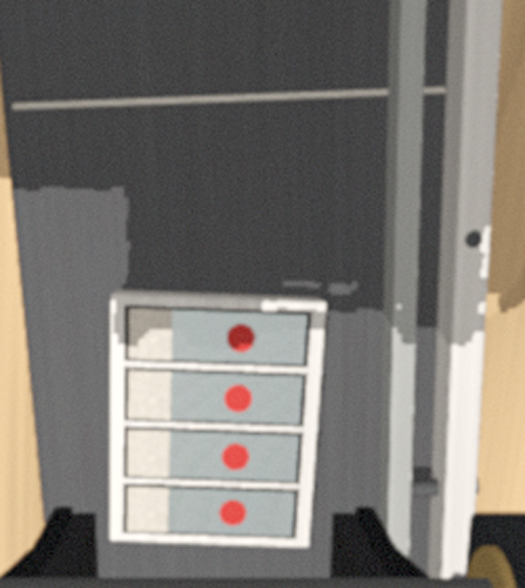

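move_arm([
  [[-3.4,0,0],[0,0,-0.036],60],
  [[-3.4,0,0],[0,0,0],60],
  [[-3.3,0,0],[0,0,0],60],
  [[0,0,3.5],[0,0,0],60],
  [[0,0,3.5],[0,0,0],60],
  [[0,0,3.5],[0,0,0],60],
  [[0,0,3.5],[0,0,0],60],
  [[0,0,2.5],[0,0,0],60],
  [[0,0,1],[0,0,0],60],
  [[0,0,0.3],[0,0,0],60],
  [[0,0,0],[0,0,0],60],
  [[0,0,0],[0,0,0],60],
])

```text
time: 4.8
ee_pos: [0.5424, -0.1315, 0.0315]
eef_rot: [0.669, 0.743, 0.0, 0.001]
ft_force: [-0.4, -0.9, 0.3]
width: 0.0522
grip_force: 0.0
```

```bash
cat > st.py <<'E'
from h import *
import sys
p=np.array([.5184347,.09113304]);a=.1034
ex=np.array([np.cos(a),np.sin(a)]);ey=np.array([-ex[1],ex[0]])
S=lambda W:np.c_[(np.atleast_2d(W)-p)@ex,(np.atleast_2d(W)-p)@ey]*1000
def show():
    s=r.read_state();f=s["ft_force"]; M=R.from_quat(s["eef_rot"]).as_matrix()
    print("t",s["time"],"stage mm",S(s["ee_pos"][:2]).round(2),"z",round(s["ee_pos"][2]*1000,2),"toolx yaw-a",round(np.arctan2(M[1,0],M[0,0])-a,4),"F x,y,z",round(f[:2]@ex,2),round(f[:2]@ey,2),round(f[2],2),"M",s["torque"].round(2),"tilt",M[:,2].round(3))
if __name__=="__main__": show()
E
python3 st.py
python3 - <<'E'
from h import *
c=r.camera("wrist"); cv2.imwrite("pics/w2.png",c["image"])
E
```

```text
t 4.8 stage mm [[   0.83 -223.92]] z 31.48 toolx yaw-a 1.5712 F x,y,z -0.48 -0.89 0.33 M [-0.   -0.13 -0.03] tilt [ 0.001 -0.001 -1.   ]
```

View pics/w2.png

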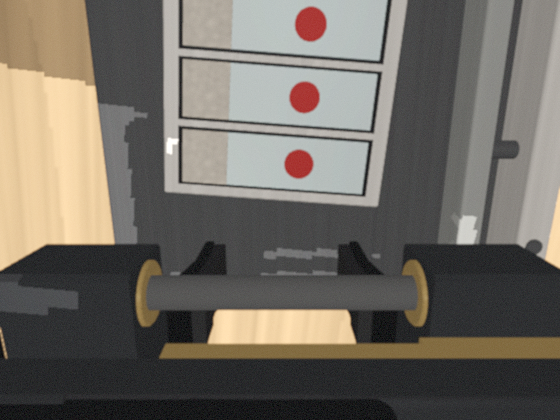

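The carrier's back edge is at (167,191)–(378,206) and both fingers lie within its width, so I begin the push.

move_arm([
  [[0.5,0,0],[0,0,0],60],
  [[0.3,0,0],[0,0,0],60],
  [[0.2,0,0],[0,0,0],60],
  [[0.2,0,0],[0,0,0],60],
  [[0.2,0,0],[0,0,0],60],
  [[0.2,0,0],[0,0,0],60],
  [[0.2,0,0],[0,0,0],60],
  [[0.2,0,0],[0,0,0],60],
  [[0.2,0,0],[0,0,0],60],
  [[0.2,0,0],[0,0,0],60],
  [[0.2,0,0],[0,0,0],60],
  [[0.2,0,0],[0,0,0],60],
  [[0.2,0,0],[0,0,0],60],
  [[0.2,0,0],[0,0,0],60],
])

```text
time: 6.6
ee_pos: [0.5385, -0.0993, 0.0306]
eef_rot: [0.669, 0.743, -0.0, 0.0]
ft_force: [1.1, -1.5, -0.8]
width: 0.0523
grip_force: 0.8
```

```bash
python3 st.py
```

```text
t 6.6 stage mm [[   0.27 -191.47]] z 30.56 toolx yaw-a 1.5714 F x,y,z 0.96 -1.63 -0.76 M [-0.37 -0.25 -0.05] tilt [ 0. -0. -1.]
```

move_arm([
  [[0.3,0,0],[0,0,0],60],
  [[0.35,0,0],[0,0,0],60],
  [[0.35,0,0],[0,0,0],60],
  [[0.35,0,0],[0,0,0],60],
  [[0.35,0,0],[0,0,0],60],
  [[0.35,0,0],[0,0,0],60],
  [[0.35,0,0],[0,0,0],60],
  [[0.35,0,0],[0,0,0],60],
  [[0.35,0,0],[0,0,0],60],
  [[0.35,0,0],[0,0,0],60],
  [[0.35,0,0],[0,0,0],60],
  [[0.35,0,0],[0,0,0],60],
  [[0.35,0,0],[0,0,0],60],
  [[0.35,0,0],[0,0,0],60],
  [[0.35,0,0],[0,0,0],60],
  [[0.35,0,0],[0,0,0],60],
  [[0.2,0,0],[0,0,0],60],
  [[0,0,0],[0,0,0],60],
])

```text
time: 8.85
ee_pos: [0.5325, -0.0417, 0.0305]
eef_rot: [0.669, 0.743, 0.0, -0.0]
ft_force: [0.2, -0.7, 0.8]
width: 0.0521
grip_force: 0.0
```

```bash
python3 st.py
```

```text
t 8.85 stage mm [[   0.27 -133.57]] z 30.54 toolx yaw-a 1.5719 F x,y,z 0.11 -0.74 0.8 M [ 0.   -0.13 -0.  ] tilt [ 0.  0. -1.]
```

move_arm([
  [[-0.5,0,0],[0,0,0],60],
  [[0,0,-3],[0,0,0],60],
  [[0,0,-3],[0,0,0],60],
  [[0,0,-3],[0,0,0],60],
  [[3.4,0,0],[0,0,0],60],
  [[3.4,0,0],[0,0,0],60],
  [[0,0,0],[0,0,0],60],
  [[0,0,0],[0,0,0],60],
  [[0,0,0],[0,0,0],60],
])

```text
time: 9.98
ee_pos: [0.5261, 0.0192, 0.1204]
eef_rot: [0.67, 0.742, -0.0, 0.0]
ft_force: [0.5, 0.9, 0.1]
width: 0.052
grip_force: 0.0
```

```bash
python3 st.py
python3 - <<'E'
from h import *
c=r.camera("wrist"); np.savez("w3.npz",**c)
from st import S
print(S(c["cam_to_world"][:2,3]),c["cam_to_world"][2,3])
cv2.imwrite("pics/w3.png",c["image"])
E
```

```text
t 9.975 stage mm [[  0.16 -72.31]] z 120.39 toolx yaw-a 1.5698 F x,y,z 0.62 0.83 0.1 M [ 0.04 -0.05  0.05] tilt [-0. -0. -1.]
[[-0.08456246 -1.43968864]] 0.28252450282763797
```

View pics/w3.png

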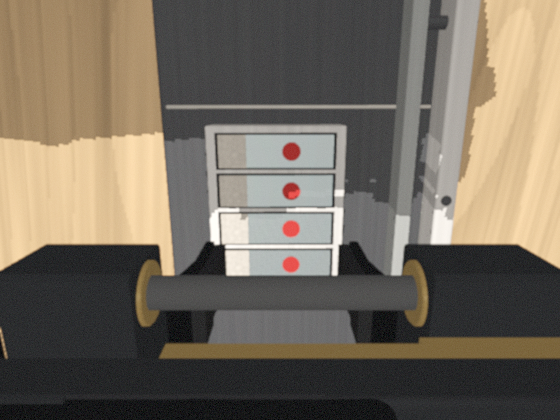

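The view shows the line at row ~106 and the carrier's front edge at row ~125 (columns 205–346), nearly parallel.

Run:
```python
from meas import *; from st import S
c=dict(np.load("w3.npz")); g=cv2.cvtColor(c["image"],cv2.COLOR_BGR2GRAY).astype(float)
q,a2=line(c,175,395,106,106); print("line mid",S(q),"yaw rel",a2-.1034)
for x in(215,240,275,310,338): print(x,g[100:134,x].astype(int).tolist())
E=[]
for x in range(214,340):
    v=g[112:128,x]; d=np.diff(v); w=np.clip(d,5,None)-5
    E.append((x,112.5+(w*np.arange(len(d))).sum()/w.sum()+0.0))
for z in(.042,.02):
    W=S(ray(c,E,z)[:,:2]); k=np.polyfit(W[:,0],W[:,1],1); print(z,"front y at mid",np.polyval(k,W[:,0].mean()),"slope",k[0],"x span",W[[0,-1],0])
print("rail top/strip",S(ray(c,[[450,30],[424,255]],.044)[:,:2]),S(ray(c,[[402.5,30],[390,255]],.04)[:,:2]))
```

```text
line mid [[ 8.60281585 -0.04367607]] yaw rel -0.0006556511
215 [70, 65, 71, 68, 97, 135, 159, 154, 120, 84, 70, 66, 70, 71, 70, 70, 65, 65, 74, 66, 66, 68, 68, 81, 111, 143, 165, 173, 179, 178, 180, 172, 150, 105]
240 [74, 67, 70, 69, 100, 141, 159, 157, 124, 88, 66, 68, 68, 69, 74, 66, 68, 68, 71, 72, 67, 73, 71, 81, 111, 143, 165, 177, 177, 180, 179, 174, 149, 97]
275 [68, 66, 66, 68, 95, 137, 161, 158, 126, 82, 71, 67, 65, 69, 66, 69, 66, 71, 66, 63, 66, 70, 64, 80, 110, 141, 160, 170, 171, 172, 170, 165, 145, 101]
310 [67, 69, 67, 73, 100, 139, 162, 158, 123, 85, 68, 75, 69, 73, 66, 74, 71, 69, 70, 66, 68, 69, 71, 81, 111, 141, 168, 176, 178, 178, 179, 170, 136, 85]
338 [68, 71, 66, 74, 98, 140, 164, 155, 127, 83, 70, 69, 64, 72, 71, 72, 69, 68, 72, 61, 71, 68, 70, 85, 119, 144, 165, 172, 172, 172, 174, 175, 173, 172]
0.042 front y at mid -11.036957341336194 slope 0.0008094816404290651 x span [-42.61624947  36.30236301]
0.02 front y at mid -11.914788534897244 slope 0.0008094816404291076 x span [-46.50648561  39.63055765]
rail top/strip [[ 99.26198324  43.0513618 ]
 [ 97.7914699  -98.85433887]] [[  72.49291766   43.8305698 ]
 [  75.68184789 -100.4565879 ]]
```

move_arm([
  [[-3.4,0,0],[0,0,0],60],
  [[-3.4,0,0],[0,0,0],60],
  [[-0.2,0,3],[0,0,0],60],
  [[0,0,3],[0,0,0],60],
  [[0,0,2.5],[0,0,0],60],
  [[0,0,0.5],[0,0,0],60],
  [[0,0,0],[0,0,0],60],
  [[0,0,0],[0,0,0],60],
])

```text
time: 11.02
ee_pos: [0.534, -0.0494, 0.0317]
eef_rot: [0.669, 0.743, 0.0, 0.001]
ft_force: [-0.8, -0.1, 1.1]
width: 0.0525
grip_force: 0.0
```

```bash
python3 st.py
```

```text
t 11.025 stage mm [[   0.99 -141.35]] z 31.65 toolx yaw-a 1.5711 F x,y,z -0.76 -0.02 1.13 M [ 0.01 -0.09 -0.01] tilt [ 0.002 -0.    -1.   ]
```

move_arm([
  [[0.2,0,0],[0,0,0],60],
  [[0.2,0,0],[0,0,0],60],
  [[0.2,0,0],[0,0,0],60],
  [[0.2,0,0],[0,0,0],60],
  [[0.2,0,0],[0,0,0],60],
  [[0.2,0,0],[0,0,0],60],
  [[0.2,0,0],[0,0,0],60],
  [[0.2,0,0],[0,0,0],60],
  [[0.1,0,0],[0,0,0],60],
  [[0,0,0],[0,0,0],60],
  [[0,0,0],[0,0,0],60],
])

```text
time: 12.4
ee_pos: [0.5315, -0.0321, 0.0306]
eef_rot: [0.669, 0.743, 0.0, -0.0]
ft_force: [0.7, -1.3, 1.4]
width: 0.052
grip_force: 0.9
```

```bash
python3 st.py
```

```text
t 12.4 stage mm [[   0.3  -123.92]] z 30.57 toolx yaw-a 1.5715 F x,y,z 0.53 -1.38 1.42 M [-0.41 -0.22  0.01] tilt [ 0.  0. -1.]
```

move_arm([
  [[-0.5,0,0],[0,0,0],60],
  [[0,0,-3],[0,0,0],60],
  [[0,0,-3],[0,0,0],60],
  [[0,0,-3],[0,0,0],60],
  [[2.9,0,0],[0,0,0],60],
  [[2.9,0,0],[0,0,0],60],
  [[0,0,0],[0,0,0],60],
  [[0,0,0],[0,0,0],60],
  [[0,0,0],[0,0,0],60],
])

```text
time: 13.52
ee_pos: [0.526, 0.0194, 0.1203]
eef_rot: [0.67, 0.742, -0.0, -0.0]
ft_force: [0.1, -1.0, 0.0]
width: 0.0527
grip_force: 0.0
```

```bash
python3 st.py
python3 - <<'E'
from meas import *; from st import S
c=r.camera("wrist"); np.savez("w4.npz",**c); cv2.imwrite("pics/w4.png",c["image"]); g=cv2.cvtColor(c["image"],cv2.COLOR_BGR2GRAY).astype(float)
print(S(c["cam_to_world"][:2,3]))
for x in(180,190,215,240,275,310,338): print(x,g[94:124,x].astype(int).tolist())
E
```

```text
t 13.525 stage mm [[  0.11 -72.12]] z 120.34 toolx yaw-a 1.57 F x,y,z 0.04 -1.03 0.02 M [-0.01 -0.08 -0.02] tilt [-0. -0. -1.]
[[-0.14415661 -1.2750377 ]]
180 [64, 72, 67, 68, 69, 71, 69, 68, 72, 65, 86, 123, 153, 158, 139, 103, 72, 62, 69, 68, 72, 69, 68, 71, 65, 66, 69, 66, 66, 63]
190 [71, 73, 72, 70, 70, 69, 71, 71, 72, 64, 91, 125, 155, 160, 141, 108, 74, 69, 67, 74, 66, 75, 68, 71, 71, 63, 69, 74, 64, 71]
215 [69, 67, 69, 68, 74, 72, 65, 68, 64, 67, 85, 123, 154, 156, 138, 114, 129, 163, 177, 177, 179, 177, 169, 136, 80, 53, 55, 57, 59, 55]
240 [68, 71, 64, 72, 69, 68, 73, 71, 65, 69, 86, 128, 156, 157, 134, 107, 129, 166, 176, 177, 177, 180, 170, 133, 91, 117, 150, 162, 162, 163]
275 [74, 66, 70, 73, 69, 66, 69, 69, 72, 70, 87, 126, 156, 157, 132, 107, 128, 158, 169, 173, 171, 172, 167, 127, 94, 131, 171, 185, 184, 184]
310 [71, 73, 63, 71, 68, 68, 70, 73, 68, 69, 87, 129, 155, 163, 132, 111, 136, 168, 176, 181, 179, 183, 170, 123, 88, 130, 172, 183, 182, 182]
338 [64, 74, 68, 68, 72, 65, 74, 70, 66, 68, 86, 125, 157, 155, 130, 108, 131, 162, 173, 174, 175, 175, 171, 165, 161, 162, 159, 163, 163, 161]
```

Run:
```python
from meas import *; from st import S
c=dict(np.load("w4.npz"))
print(S(ray(c,[[190,106.85],[275,106.85]],.02)[:,:2]),S(ray(c,[[215,110],[338,109.9]],.042)[:,:2]),S(ray(c,[[275,110]],.02)[:,:2]))
```

```text
[[-62.38261803  -0.15261595]
 [ -4.49687001  -0.20808866]] [[-41.65735737  -2.1626251 ]
 [ 35.24787055  -2.17593213]] [[-4.50811963 -2.28311153]]
```

Front edge is 2 mm short and square. I'll push 1.9 mm more, to TCP y = -122.0.

move_arm([
  [[-2.9,0,0],[0,0,0],60],
  [[-2.9,0,0],[0,0,0],60],
  [[-0.2,0,3],[0,0,0],60],
  [[0,0,3],[0,0,0],60],
  [[0,0,2.5],[0,0,0],60],
  [[0,0,0.5],[0,0,0],60],
  [[0,0,0],[0,0,0],60],
  [[0.2,0,0],[0,0,0],60],
  [[0.2,0,0],[0,0,0],60],
  [[0,0,0],[0,0,0],60],
])

```text
time: 14.82
ee_pos: [0.532, -0.035, 0.031]
eef_rot: [0.669, 0.743, 0.0, 0.0]
ft_force: [0.6, 0.1, -0.6]
width: 0.0524
grip_force: 0.0
```

```bash
python3 st.py
```

```text
t 14.825 stage mm [[   0.5  -126.86]] z 31.02 toolx yaw-a 1.5718 F x,y,z 0.56 0.03 -0.6 M [-0.04 -0.11 -0.02] tilt [ 0.001 -0.    -1.   ]
```

move_arm([
  [[0.15,0,0],[0,0,0],60],
  [[0.15,0,0],[0,0,0],60],
  [[0.1,0,0],[0,0,0],60],
  [[0.05,0,0],[0,0,0],60],
  [[0,0,0],[0,0,0],60],
  [[0,0,0],[0,0,0],60],
])

```text
time: 15.58
ee_pos: [0.5314, -0.031, 0.0306]
eef_rot: [0.669, 0.743, -0.0, 0.0]
ft_force: [0.8, -2.7, 0.2]
width: 0.0521
grip_force: 1.3
```

```bash
python3 st.py
```

```text
t 15.575 stage mm [[   0.26 -122.81]] z 30.57 toolx yaw-a 1.5712 F x,y,z 0.48 -2.76 0.2 M [-0.63 -0.15  0.02] tilt [ 0. -0. -1.]
```

move_arm([
  [[0.08,0,0],[0,0,0],60],
  [[0,0,0],[0,0,0],60],
  [[0,0,0],[0,0,0],60],
])

```text
time: 15.95
ee_pos: [0.5312, -0.0299, 0.0305]
eef_rot: [0.669, 0.743, 0.0, 0.0]
ft_force: [-0.4, -4.0, -0.0]
width: 0.0525
grip_force: 1.0
```

```bash
python3 st.py
```

```text
t 15.95 stage mm [[   0.25 -121.68]] z 30.55 toolx yaw-a 1.5715 F x,y,z -0.77 -3.9 -0.02 M [-0.45 -0.17 -0.04] tilt [ 0.  0. -1.]
```

move_arm([
  [[-0.5,0,0],[0,0,0],60],
  [[-1,0,0],[0,0,0],60],
  [[0,0,-3],[0,0,0],60],
  [[0,0,-3],[0,0,0],60],
  [[0,0,0],[0,0,0.157],60],
  [[0,0,0],[0,0,0.157],60],
  [[0,0,0],[0,0,0.157],60],
  [[0,0,0],[0,0,0.157],60],
  [[0,0,0],[0,0,0.157],60],
  [[0,0,0],[0,0,0.157],60],
  [[0,0,0],[0,0,0.157],60],
  [[0,0,0],[0,0,0.157],60],
  [[0,0,0],[0,0,0.157],60],
  [[0,0,0],[0,0,0.157],60],
  [[-2.6,-2.7,0],[0,0,0],60],
  [[-2.6,-2.7,0],[0,0,0],60],
  [[-2.6,-2.8,0],[0,0,0],60],
  [[0,0,0],[0,0,0],60],
  [[0,0,0],[0,0,0],60],
])

```text
time: 18.32
ee_pos: [0.4472, 0.0278, 0.0908]
eef_rot: [0.999, 0.052, 0.0, 0.0]
ft_force: [-0.2, -0.3, -0.4]
width: 0.0522
grip_force: 0.0
```

```bash
python3 st.py;  python3 - <<'E'
from h import *
c=r.camera("wrist"); np.savez("w5.npz",**c); cv2.imwrite("pics/w5.png",c["image"])
E
```

```text
t 18.325 stage mm [[-77.38 -55.62]] z 90.77 toolx yaw-a 0.0009 F x,y,z -0.19 -0.24 -0.45 M [-0.02  0.04  0.02] tilt [ 0.001 -0.    -1.   ]
```

View pics/w5.png

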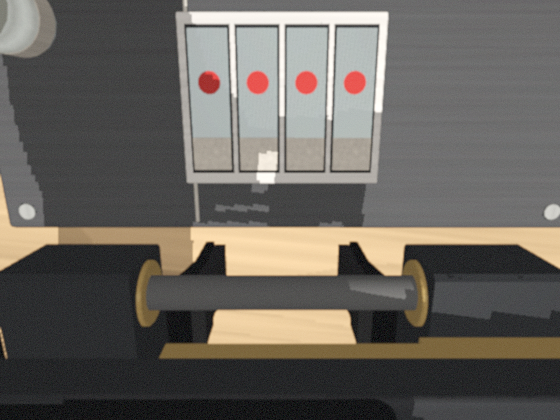

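The carrier's leading edge is on the left at columns 178–188, with the scribed line continuing it at (184,5) and (196,200). The near side is at row 183. I go down and push sideways.

Run:
```python
from meas import *; from st import S
c=dict(np.load("w5.npz"))
print(S(ray(c,[[282,183],[189,183],[377,183]],.042)[:,:2]),S(ray(c,[[196,200],[184,5]],.02)[:,:2]))
```

```text
[[ -48.92013019  -55.31429807]
 [ -48.9598063    -1.69291793]
 [ -48.87959964 -110.0904194 ]] [[-6.44056809e+01  5.21342143e-02]
 [ 4.91824447e+01  2.39476497e-01]]
```

move_arm([
  [[0,0,2.5],[0,0,0],60],
  [[0,0,2.5],[0,0,0],60],
  [[0,0,1],[0,0,0],60],
  [[0,0,0],[0,0,0],60],
  [[0.4,0,0],[0,0,0],60],
  [[0.4,0,0],[0,0,0],60],
  [[0,0,0],[0,0,0],60],
])

```text
time: 19.25
ee_pos: [0.4553, 0.0294, 0.031]
eef_rot: [0.999, 0.052, 0.001, 0.0]
ft_force: [0.1, 0.2, 0.4]
width: 0.0524
grip_force: 0.0
```

```bash
python3 st.py
```

```text
t 19.25 stage mm [[-69.15 -54.87]] z 31.02 toolx yaw-a 0.0014 F x,y,z 0.08 0.17 0.42 M [0.04 0.09 0.02] tilt [ 0.001  0.    -1.   ]
```

move_arm([
  [[0.2,0,0],[0,0,0],60],
  [[0.2,0,0],[0,0,0],60],
  [[0.2,0,0],[0,0,0],60],
  [[0.2,0,0],[0,0,0],60],
  [[0.2,0,0],[0,0,0],60],
  [[0.2,0,0],[0,0,0],60],
  [[0.2,0,0],[0,0,0],60],
  [[0.2,0,0],[0,0,0],60],
  [[0.2,0,0],[0,0,0],60],
  [[0.2,0,0],[0,0,0],60],
  [[0.2,0,0],[0,0,0],60],
  [[0.2,0,0],[0,0,0],60],
  [[0.2,0,0],[0,0,0],60],
  [[0.2,0,0],[0,0,0],60],
])

```text
time: 21.0
ee_pos: [0.4826, 0.0323, 0.0306]
eef_rot: [0.999, 0.052, 0.0, 0.0]
ft_force: [-1.7, 0.1, -0.5]
width: 0.0521
grip_force: 0.7
```

```bash
python3 st.py
```

```text
t 21.0 stage mm [[-41.73 -54.85]] z 30.55 toolx yaw-a 0.0014 F x,y,z -1.65 0.27 -0.51 M [ 0.01  0.28 -0.02] tilt [ 0. -0. -1.]
```

move_arm([
  [[0.1,0,0],[0,0,0],60],
  [[0.1,0,0],[0,0,0],60],
  [[0.1,0,0],[0,0,0],60],
  [[0.1,0,0],[0,0,0],60],
  [[0.1,0,0],[0,0,0],60],
  [[0.1,0,0],[0,0,0],60],
  [[0.1,0,0],[0,0,0],60],
])

```text
time: 21.88
ee_pos: [0.4895, 0.033, 0.0306]
eef_rot: [0.999, 0.052, 0.0, 0.0]
ft_force: [-2.8, -0.4, -0.2]
width: 0.0519
grip_force: 1.1
```

move_arm([
  [[0.08,0,0],[0,0,0],60],
  [[0.08,0,0],[0,0,0],60],
  [[0.08,0,0],[0,0,0],60],
])

```text
time: 22.25
ee_pos: [0.4918, 0.0332, 0.0306]
eef_rot: [0.999, 0.052, 0.0, 0.0]
ft_force: [-2.3, 0.9, 0.7]
width: 0.0522
grip_force: 1.2
```

```bash
python3 st.py
```

```text
t 22.25 stage mm [[-32.42 -54.85]] z 30.57 toolx yaw-a 0.0014 F x,y,z -2.23 1.12 0.71 M [-0.06  0.52 -0.04] tilt [ 0. -0. -1.]
```

move_arm([
  [[0.07,0,0],[0,0,0],60],
  [[0.07,0,0],[0,0,0],60],
  [[0.06,0,0],[0,0,0],60],
])

```text
time: 22.62
ee_pos: [0.4938, 0.0334, 0.0305]
eef_rot: [0.999, 0.052, -0.0, 0.0]
ft_force: [-2.6, 0.1, 0.7]
width: 0.0524
grip_force: 1.3
```

move_arm([
  [[0.05,0,0],[0,0,0],60],
  [[0.05,0,0],[0,0,0],60],
])

```text
time: 22.88
ee_pos: [0.4948, 0.0336, 0.0306]
eef_rot: [0.999, 0.052, 0.0, 0.0]
ft_force: [-2.4, -0.6, 0.5]
width: 0.0524
grip_force: 1.3
```

move_arm([
  [[0.05,0,0],[0,0,0],60],
  [[0.05,0,0],[0,0,0],60],
])

```text
time: 23.12
ee_pos: [0.4958, 0.0337, 0.0305]
eef_rot: [0.999, 0.052, -0.0, 0.0]
ft_force: [-2.2, -0.4, 0.9]
width: 0.0525
grip_force: 1.3
```

move_arm([
  [[0.05,0,0],[0,0,0],60],
  [[0.05,0,0],[0,0,0],60],
])

```text
time: 23.38
ee_pos: [0.4968, 0.0338, 0.0306]
eef_rot: [0.999, 0.052, 0.0, 0.0]
ft_force: [-3.4, 0.7, 1.1]
width: 0.0522
grip_force: 1.3
```

move_arm([
  [[0.04,0,0],[0,0,0],60],
  [[0.04,0,0],[0,0,0],60],
])

```text
time: 23.62
ee_pos: [0.4976, 0.0339, 0.0305]
eef_rot: [0.999, 0.052, 0.0, 0.0]
ft_force: [-2.5, -0.7, 2.1]
width: 0.0525
grip_force: 1.4
```

move_arm([
  [[0.04,0,0],[0,0,0],60],
  [[0.04,0,0],[0,0,0],60],
])

```text
time: 23.88
ee_pos: [0.4984, 0.0339, 0.0305]
eef_rot: [0.999, 0.052, 0.0, 0.0]
ft_force: [-3.0, -1.1, 1.7]
width: 0.0522
grip_force: 1.4
```

move_arm([
  [[0.04,0,0],[0,0,0],60],
  [[0.04,0,0],[0,0,0],60],
])

```text
time: 24.12
ee_pos: [0.4991, 0.034, 0.0305]
eef_rot: [0.999, 0.052, -0.0, 0.0]
ft_force: [-2.7, 0.5, 0.8]
width: 0.0522
grip_force: 1.4
```

move_arm([
  [[0.04,0,0],[0,0,0],60],
  [[0.04,0,0],[0,0,0],60],
])

```text
time: 24.38
ee_pos: [0.5, 0.0341, 0.0306]
eef_rot: [0.999, 0.052, 0.0, 0.0]
ft_force: [-2.9, -0.4, 1.3]
width: 0.0523
grip_force: 1.4
```

move_arm([
  [[0.04,0,0],[0,0,0],60],
  [[0.04,0,0],[0,0,0],60],
])

```text
time: 24.62
ee_pos: [0.5007, 0.0342, 0.0305]
eef_rot: [0.999, 0.052, -0.0, 0.0]
ft_force: [-4.7, -0.9, 1.5]
width: 0.0521
grip_force: 2.2
```

move_arm([
  [[0.04,0,0],[0,0,0],60],
  [[0.04,0,0],[0,0,0],60],
])

```text
time: 24.88
ee_pos: [0.5007, 0.0341, 0.0305]
eef_rot: [0.999, 0.052, -0.001, 0.0]
ft_force: [-7.8, -1.0, 6.9]
width: 0.0524
grip_force: 4.2
```

```bash
python3 st.py
```

```text
t 24.875 stage mm [[-23.5  -54.86]] z 30.48 toolx yaw-a 0.0013 F x,y,z -7.86 -0.18 6.93 M [-0.18  1.9  -0.03] tilt [-0.002 -0.001 -1.   ]
```

move_arm([
  [[0,0,-0.05],[0,0,0],60],
  [[0,0,0],[0,0,0],60],
])

```text
time: 25.12
ee_pos: [0.5007, 0.0343, 0.0306]
eef_rot: [0.999, 0.052, -0.001, 0.0]
ft_force: [-5.4, 0.2, 0.3]
width: 0.0517
grip_force: 2.8
```

```bash
python3 st.py
```

```text
t 25.125 stage mm [[-23.47 -54.74]] z 30.61 toolx yaw-a 0.0013 F x,y,z -5.33 0.76 0.32 M [ 0.04  1.32 -0.15] tilt [-0.002 -0.    -1.   ]
```

move_arm([
  [[0.04,0,-0.02],[0,0,0],60],
  [[0.04,0,-0.02],[0,0,0],60],
  [[0,0,0],[0,0,0],60],
])

```text
time: 25.5
ee_pos: [0.5007, 0.0343, 0.0306]
eef_rot: [0.999, 0.052, -0.002, 0.0]
ft_force: [-8.4, -0.3, -1.0]
width: 0.0518
grip_force: 3.8
```

```bash
python3 st.py
```

```text
t 25.5 stage mm [[-23.47 -54.71]] z 30.62 toolx yaw-a 0.0014 F x,y,z -8.39 0.61 -1.02 M [ 0.09  1.78 -0.09] tilt [-0.003 -0.    -1.   ]
```

move_arm([
  [[0.04,0,-0.01],[0,0,0],60],
  [[0.04,0,-0.02],[0,0,0],60],
  [[0,0,0],[0,0,0],60],
])

```text
time: 25.88
ee_pos: [0.5008, 0.0343, 0.0307]
eef_rot: [0.999, 0.052, -0.002, 0.0]
ft_force: [-10.4, -0.0, 0.2]
width: 0.0525
grip_force: 5.1
```

```bash
python3 st.py
```

```text
t 25.875 stage mm [[-23.41 -54.74]] z 30.65 toolx yaw-a 0.0014 F x,y,z -10.38 1.06 0.17 M [-0.05  2.31 -0.05] tilt [-0.005 -0.001 -1.   ]
```

move_arm([
  [[0.04,0,-0.02],[0,0,0],60],
  [[0,0,0],[0,0,0],60],
  [[0,0,0],[0,0,0],60],
  [[0,0,0],[0,0,0],60],
  [[0,0,0],[0,0,0],60],
  [[0,0,0],[0,0,0],60],
])

```text
time: 26.62
ee_pos: [0.5008, 0.0342, 0.0306]
eef_rot: [0.999, 0.052, -0.003, 0.0]
ft_force: [-11.4, -0.7, -0.1]
width: 0.0518
grip_force: 5.5
```

```bash
python3 st.py
python3 - <<'E'
from h import *
c=r.camera("wrist"); np.savez("w6.npz",**c); cv2.imwrite("pics/w6.png",c["image"])
E
```

```text
t 26.625 stage mm [[-23.44 -54.76]] z 30.64 toolx yaw-a 0.0013 F x,y,z -11.38 0.45 -0.12 M [-0.02  2.54 -0.1 ] tilt [-0.006 -0.001 -1.   ]
```

View pics/w6.png

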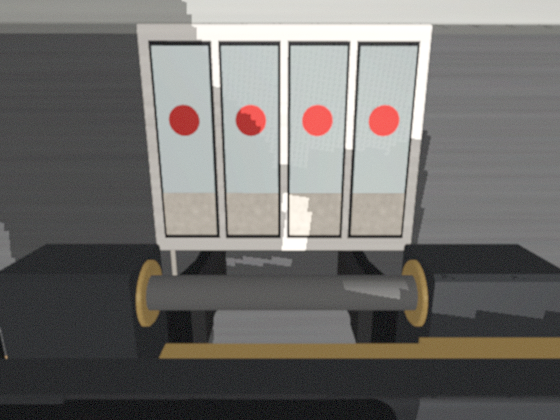

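The carrier is flush on the strip. The line shows at (173,255) beside the leading edge, (141,27)–(157,247). I check the y of that edge before releasing.

Run:
```python
from meas import *; from st import S
c=dict(np.load("w6.npz")); g=cv2.cvtColor(c["image"],cv2.COLOR_BGR2GRAY).astype(int)
for y in(80,160,230,256,262): print(y,g[y,136:182].tolist())
print(S(ray(c,[[141,27],[157,247]],.042)[:,:2]),S(ray(c,[[424,27],[409,247]],.042)[:,:2]),S(ray(c,[[173,256]],.02)[:,:2]))
```

```text
80 [75, 74, 73, 69, 89, 129, 171, 182, 184, 185, 186, 186, 184, 185, 174, 137, 78, 109, 170, 189, 192, 191, 190, 191, 189, 189, 190, 189, 190, 192, 188, 193, 191, 191, 192, 192, 190, 189, 192, 191, 191, 191, 190, 191, 190, 190]
160 [73, 74, 68, 67, 77, 75, 74, 77, 70, 70, 73, 82, 128, 173, 189, 186, 186, 186, 184, 187, 188, 173, 130, 78, 123, 178, 190, 187, 188, 187, 192, 190, 187, 188, 189, 188, 189, 188, 189, 188, 187, 189, 188, 190, 190, 189]
230 [78, 72, 77, 77, 76, 77, 73, 78, 78, 72, 81, 79, 71, 75, 73, 73, 76, 75, 93, 138, 169, 181, 183, 181, 180, 181, 184, 171, 128, 91, 128, 165, 176, 172, 173, 172, 173, 170, 171, 174, 175, 177, 177, 177, 177, 179]
256 [42, 53, 50, 42, 43, 46, 39, 33, 43, 36, 42, 39, 42, 39, 40, 34, 35, 39, 34, 39, 33, 42, 36, 41, 50, 71, 78, 75, 78, 78, 72, 77, 77, 79, 109, 152, 169, 177, 167, 136, 96, 75, 77, 77, 75, 75]
262 [36, 39, 45, 43, 40, 37, 34, 43, 69, 95, 105, 114, 116, 109, 110, 107, 110, 103, 106, 104, 92, 74, 49, 45, 37, 61, 75, 76, 77, 77, 77, 77, 79, 73, 89, 129, 163, 174, 172, 157, 113, 77, 73, 79, 75, 73]
[[ 75.64718595  -1.99924008]
 [-11.24891785  -0.39655624]] [[  75.77470584 -106.73716217]
 [ -11.10387789 -109.11809343]] [[-24.59594623  -0.10231044]]
```

move_arm([
  [[-0.1,0,0.04],[0,0,0],60],
  [[-0.1,0,0.05],[0,0,0],60],
  [[-0.2,0,0],[0,0,0],60],
  [[-0.5,0,0],[0,0,0],60],
  [[-1,0,0],[0,0,0],60],
  [[0,0,-3],[0,0,0],60],
  [[0,0,-4],[0,0,0],60],
  [[0,0,-4],[0,0,0],60],
  [[0,0,0],[0,0,0],60],
  [[0,0,0],[0,0,0],60],
  [[0,0,0],[0,0,0],60],
])

```text
time: 28.05
ee_pos: [0.4838, 0.0324, 0.1399]
eef_rot: [0.999, 0.052, -0.001, -0.0]
ft_force: [0.3, -0.6, 0.3]
width: 0.0521
grip_force: 0.0
```

```bash
python3 st.py
python3 - <<'E'
from h import *
c=r.camera("wrist"); np.savez("w7.npz",**c); cv2.imwrite("pics/w7.png",c["image"])
E
```

```text
t 28.05 stage mm [[-40.52 -54.85]] z 139.91 toolx yaw-a 0.0014 F x,y,z 0.21 -0.61 0.3 M [ 0.02  0.06 -0.05] tilt [-0.002 -0.    -1.   ]
```

View pics/w7.png

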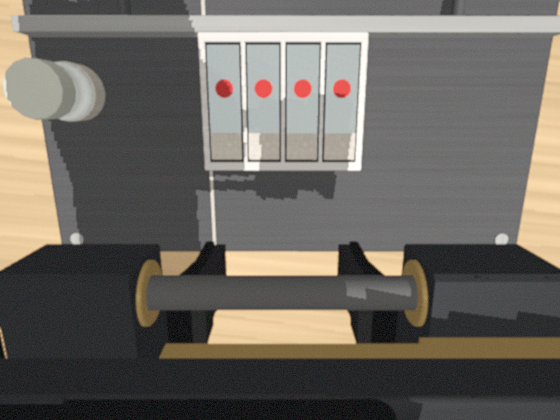

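The carrier is flush at the strip (row ~32). Its leading edge runs along columns 200–205 and the line continues at (211,180). One last numeric check follows.

Run:
```python
from meas import *; from st import S
c=dict(np.load("w7.npz"))
F=S(ray(c,[[199.5,40],[204.5,168]],.042)[:,:2]);B=S(ray(c,[[367,40],[361,168]],.042)[:,:2]);print(F,B,((F+B)/2),S(ray(c,[[211.3,180],[213,230],[203.5,8]],.02)[:,:2]))
```

```text
[[ 7.19064457e+01 -1.15676846e+00]
 [-1.12587647e+01 -3.74664717e-02]] [[  72.03886825 -109.26419509]
 [ -11.1104162  -110.10273676]] [[ 71.97265696 -55.21048177]
 [-11.18459047 -55.07010161]] [[-24.00766746  -0.19890643]
 [-64.48693974   0.36940163]
 [ 95.7655989   -0.54134243]]
```

```bash
python3 -c "
from bench import r
print(r.close_job())"
```

```text
the job is handed in; nothing more can be done
None
```

The job is handed in (no verdict was returned): the carrier lies flush on the guide strip, its leading edge measured within about 0.5 mm of the line and square to the rail. I pressed it home at about 11–12 N for over half a second, with no force reading above 12 N. The arm is clear, it touched nothing but the carrier, and it took 28 s.

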